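Set up a flower brick for masking

TASK

Get the flower brick ready for masking: first slip the roll of tape over the upright spindle so that it sits all the way down, and let go of it. Then set the flower brick holes-up on the dark wooden jig board, push it fully home into the corner so that its long side is flush on the long aluminium stop and its end on the short one, and finish while still holding it there with the gripper, pressing it steadily (around 10 N each way) against both stops at once. Do not shift the jar, the bowl or the brush.

Things in the scene. Friction and masses are not known exactly. Their poses are not given: they have to be found in the camera images.
- tape_roll: roll of masking tape on a card core, lying flat on the table at the start: a rigid ring of outer diameter 60 mm, hole diameter 26 mm, height 30 mm, about 80 g; origin at the centre of its underside, z along its axis
- spindle: tape spindle, fixed: dark round foot of diameter 86 mm, 10 mm high, with an upright steel post of diameter 20 mm in its middle, tapering over the last 9 mm to 12 mm at the tip, 65 mm above the table; origin at the underside of the foot, on the axis
- spindle_seat (a point): on the spindle's axis at the top of its foot (10 mm above the table), where the underside of the seated roll comes to rest
- flower_brick: hollow unglazed clay vase block: 56 mm along its x, 110 mm along its y, 40 mm high, eight stem holes in its top (only painted dark: nothing enters them), about 350 g (varies from 280 to 440 g); lying flat on the table, holes up, at the start; origin at the centre of its underside; it may go into the corner either way round
- jig: dark wooden jig board, fixed, 150 mm along its x, 190 mm along its y, 10 mm thick; origin at the centre of its underside. It carries two low aluminium stops, rising 12 mm above the board's top (22 mm above the table), along its +x and +y edges. All rigid, waxed and smooth (friction about 0.3); friction and any downward push still take up part of a sideways push
- long_stop: aluminium bar along the jig's y, 138 x 18 x 12 mm, fixed on the jig; its -x face is the stop for the brick's long side; origin at the centre of its underside
- short_stop: aluminium bar along the jig's x, 75 x 18 x 12 mm, fixed on the jig; its -y face is the stop for the brick's end; origin at the centre of its underside
- corner (a point): the inner corner, where the two stop faces meet the board's top (10 mm above the table); axes those of the jig: x points into the long stop, y into the short stop, so the brick lies on the -x, -y side and its origin comes to x = -28, y = -55, z = 0 mm in this frame, with its long (y) axis along the frame's y
- glaze_jar: bystander: white jar with a black lid, 64 mm diameter, 65 mm high, loose; origin at the centre of its underside
- bowl: bystander: small white bowl, 96 mm across, 45 mm high, loose; origin at the centre of its underside
- brush: bystander: brush with a wooden handle, 180 mm long, lying on the table, loose; x along its length

How it is judged (in metres and radians):
On the way:
1. the tape roll sits all the way down on the spindle and is let go (horizontal distance between tape_roll and spindle_seat below 0.005 m and z of tape_roll in the frame of spindle_seat between -0.004 and 0.004 m and angle between tape_roll's own z axis and vertical below 0.06 rad and contact force between each of the arm, the fingers and tape_roll below 0.1 N), for 0.2 s.
At the end, for the whole second after the job is handed in: Roll upright on the spindle, axis within 5 mm, underside within 4 mm of the foot, not touched. Brick flat on the board (4 mm, 0.05 rad), parallel to the long stop, within 3.5 mm of both stops, held by the fingers and pressed on each stop with over 1.5 N through the last second (all of step 1 and x of flower_brick in the frame of corner between -0.0315 and -0.0245 m and y of flower_brick in the frame of corner between -0.0585 and -0.0515 m and z of flower_brick in the frame of corner between -0.004 and 0.004 m and angle between the y axis of flower_brick and the y axis of corner, either way round below 0.05 rad and angle between flower_brick's own z axis and vertical below 0.05 rad and contact force between flower_brick and long_stop above 1.5 N and contact force between flower_brick and short_stop above 1.5 N and contact force between the fingers and flower_brick above 1.5 N and linear speed of flower_brick below 0.01 m/s); the arm keeps its last pose, push and grip.
It fails at once if a bystander (jar, bowl or brush) is shifted by more than 15 mm (distance of any of glaze_jar, bowl, brush from where it was at the start of the episode above 0.015 m).
It also fails if it takes over 72 s, if anything falls off the work surface, if the arm or the gripper's body presses on something with over 40 N, if the wrist force passes 120 N, or if a joint passes its speed limit or range.

ROBOT

A 6-joint arm with a two-finger parallel gripper is mounted at the origin on the work surface. World frame = base frame: x ahead of the robot, y to its left, z up, the work surface at z = 0. Lengths are in mm, angles in rad, forces in N, time in s.
With the tool pointing down it reaches from about 350 to 925 mm from the base axis. Payload 6.4 kg.
Tool frame: the origin (TCP) lies midway between the tips of the shut fingers; the grasp point (between the pads) lies 19 mm behind it; z points along the fingers, y is the line along which they close (so a half turn about z gives the same grasp; the last joint's range is limited). The gripper opens to 85 mm and grips with 20 to 120 N. Pads are 22 mm wide; open, the fingers measure 114 mm over their backs; the gripper's body (76 mm by 85 mm) begins 54 mm behind the grasp point. The pads swing forward as they close: fully open they stand 13 mm farther back than shut.
Start: joints at [0.953, 0.245, 1.558, -0, 1.339, -0.174], TCP at [279.092, 587.045, 231.29] pointing down, gripper open.
Joint ranges: [-3.13, 3.13], [-1.02, 2.26], [0.13, 2.54], [-0.95, 4.09], [0.21, 2.88], [-2.74, 2.74]. Speed limits (rad/s): [2.57, 2.57, 3.14, 3.14, 3.14, 3.14].

INTERFACE

Orientations are given as [roll, pitch, yaw] about the fixed x, y, z axes, in that order (R = Rz(yaw) Ry(pitch) Rx(roll)).
In Python, from workcell import arm, camera, sign_off, finder, telemetry gives the robot as it stands. Calls block until the motion is done:
- arm.movep(position, orientation): joint-space move of the TCP to a pose.
- arm.move_linear(position, frame=None, max_speed=150, guard=None): straight line of the TCP; frame=None keeps the orientation; max_speed is the mean speed in mm/s. With guard (N) it stops when the force on the tool has changed by that much, and returns True; else False.
- arm.set_joints(angles): joint-space move.
- arm.grip(opening, grip_force=None): finger opening in mm; grip_force is the grip in N (None keeps the last); returns when the fingers have stopped.
- arm.wait(seconds).
- arm.solve_ik(position, orientation): joint angles nearest the present ones, or None.
- camera(name): name is "side" or "top" or "wrist"; returns a dict with "frame" (420x560x3 uint8, red, green, blue), "intrinsics" (3x3 intrinsics, pixels), "R" (3x3) and "t" (3): a world point X has camera coordinates R X + t. Camera axes: x right, y down, z forward; pixel columns grow to the right and rows downward; lengths in mm; the calibration is good to about 2 mm. A picture is of the moment at which its call begins. There is no depth.
A pose or a line that the arm cannot do raises arm.Unreachable and nothing moves.
- sign_off(): hands the job in; it is judged then, once.
Trained networks look in a picture, given as the dict that the camera call returned (one of the last four; its "shot" number tells which), for a name from the list of things; names that differ only in an ending like _2 or _b are one class to them, and where a whole thing is asked for, a point or a joint stands for the part that bears it (a point fixed in the world has none). Each returns a list of dicts, best first, with "conf" (0 to 1); they miss things now and then, are a little off and sometimes report something else, mostly with a low value. They report only what shows in the picture. A call takes as long as a camera call.
- finder.search_frame(picture, query): "rect" ([left, top, right, bottom] as shares, 0 to 1, of the picture: columns of its width, rows of its height, round what is visible of it).
- finder.silhouettes(picture, query): "mask" (420x560 bool, what is visible of it) and "rect" ([left, top, right, bottom] as shares, 0 to 1, of the picture: columns of its width, rows of its height, round what is visible of it).
- finder.spot_point(picture, query): "at" ([column, row] as shares, 0 to 1, of the picture: columns of its width, rows of its height: a listed point, or the origin of a listed thing).
Readings, each from a call of its own:
- telemetry.get_clock(): time.
- telemetry.get_joints(): joint angles.
- telemetry.get_joint_velocities(): joint speeds.
- telemetry.get_effort(): joint torques, N m.
- telemetry.get_tcp_pos(): TCP position.
- telemetry.get_tcp_rot(): TCP orientation.
- telemetry.get_wrist_force(): force on the tool from outside, world axes, zero at the start.
- telemetry.get_moment(): the same for the moment, N m.
- telemetry.get_width(): finger opening in mm.
- telemetry.get_grip_force(): force on a finger pad.
Only numpy, scipy, OpenCV 4.12 (cv2) and the standard library are available. Lean on these libraries where they do the work, as an engineer would, in place of code of your own. Each camera call takes 0.05 s, during which the arm holds its last target. There are 200 camera calls.

## Working session

There is one attempt and no reset: what is moved stays moved. The work goes in short steps, each a Python script; the robot and the scene stay as the last script left them, time stands still between calls to the robot, and variables do not carry over. Pictures are saved under pics/ and viewed, at most 10 in all, crops included, and the job is handed in when it is done.

```bash
mkdir -p pics
cat > h.py <<'E'
import numpy as np, cv2
from workcell import arm, camera, sign_off, finder, telemetry
def ray(pic,px,z):
    K,R,t=(np.array(pic[k],float) for k in("intrinsics","R","t"))
    d=R.T@np.linalg.solve(K,[px[0],px[1],1]); c=-R.T@t
    return c+d*(z-c[2])/d[2]
def proj(pic,X):
    K,R,t=(np.array(pic[k],float) for k in("intrinsics","R","t"))
    p=K@(R@np.array(X,float)+t); return p[:2]/p[2]
def save(pic,name,scale=1): cv2.imwrite(f"pics/{name}.png",cv2.resize(pic["frame"][:,:,::-1],None,fx=scale,fy=scale))
def px(a): return np.array(a)*[560,420]
E
python3 - <<'E'
from h import *
np.set_printoptions(precision=1,suppress=True)
for n in("top","side"):
    p=camera(n); save(p,n+"0",1.4); print(n,"cam at",-np.array(p["R"]).T@p["t"], p["intrinsics"][0][0])
    for q in("tape_roll","spindle","flower_brick","jig","long_stop","short_stop","glaze_jar","bowl","brush"):
        r=finder.silhouettes(p,q)[:2]
        for d in r:
            m=d["mask"].astype(np.uint8); ys,xs=np.nonzero(m)
            print(q,round(d["conf"],2),px(np.array(d["rect"]).reshape(2,2)).ravel(),"c",xs.mean(),ys.mean(),len(xs))
    for q in("spindle_seat","corner","tape_roll","flower_brick","spindle"):
        for d in finder.spot_point(p,q)[:1]:
            z=10 if q in("spindle_seat","corner") else 0
            print("pt",q,round(d["conf"],2),px(d["at"]),ray(p,px(d["at"]),z))
print(telemetry.get_clock(),telemetry.get_tcp_rot())
E
```

```text
top cam at [ 549.4    5.3 1059.4] 472.1194030304928
tape_roll 0.96 [389.  252.6 419.2 277.6] c 402.33103448275864 267.36034482758623 580
spindle 0.65 [292.  207.  331.2 243.9] c 311.5366492146597 225.75567190226877 1146
flower_brick 0.88 [275.8 282.  323.6 341.8] c 298.49345930232556 308.3662790697674 1376
jig 0.91 [115.7 229.2 224.4 321.3] c 168.8353098379823 274.16953399031235 5987
long_stop 0.61 [142.9 236.7 206.1 265.7] c 174.60416666666666 250.33333333333334 528
short_stop 0.75 [124.9 240.7 145.8 274.7] c 133.31391585760517 258.50485436893206 309
short_stop 0.23 [140.6 235.4 207.2 266.8] c 175.03030303030303 250.47676767676768 495
glaze_jar 0.67 [158.5 152.4 192.1 185.3] c 174.0851612903226 169.46322580645162 775
glaze_jar 0.34 [273.4 281.8 323.2 339.6] c 298.7037845705968 308.6659388646288 1374
bowl 0.89 [348.4 160.9 389.8 203.5] c 369.12430555555557 182.82708333333332 1440
bowl 0.22 [124.1 239.8 144.2 276. ] c 133.62222222222223 257.86349206349206 315
brush 0.64 [247.8 117.9 276.8 201.6] c 259.2414383561644 165.63698630136986 1168
pt spindle_seat 0.93 [311.3 225.6] [653.4 -90.
[... 848 characters left out ...]
391303 184
glaze_jar 0.8 [290.4 133.  319.  167.5] c 304.7567140600316 150.52448657187995 633
glaze_jar 0.5 [314.6 175.7 377.1 206.5] c 342.11952662721893 192.03905325443787 845
bowl 0.57 [363.9 233.6 414.7 274. ] c 387.39473684210526 252.0187134502924 1710
brush 0.93 [315.2 177.4 374.8 207.5] c 342.1916890080429 192.4343163538874 746
brush 0.56 [289.5 214.8 331.9 253.5] c 311.93173431734317 236.14944649446494 1084
pt spindle_seat 0.72 [310.5 236. ] [648.6 -91.9  10. ]
pt corner 0.96 [237.6 159.8] [614.4 277.   10. ]
pt tape_roll 0.94 [311.  331.4] [ 550.4 -291.9    0. ]
pt flower_brick 0.73 [221.6 253.3] [473.1 -57.1   0. ]
pt spindle 0.81 [310.6 238.5] [650.8 -88.2   0. ]
1.5 [3.1 0.  2.7]
```

View pics/top0.png

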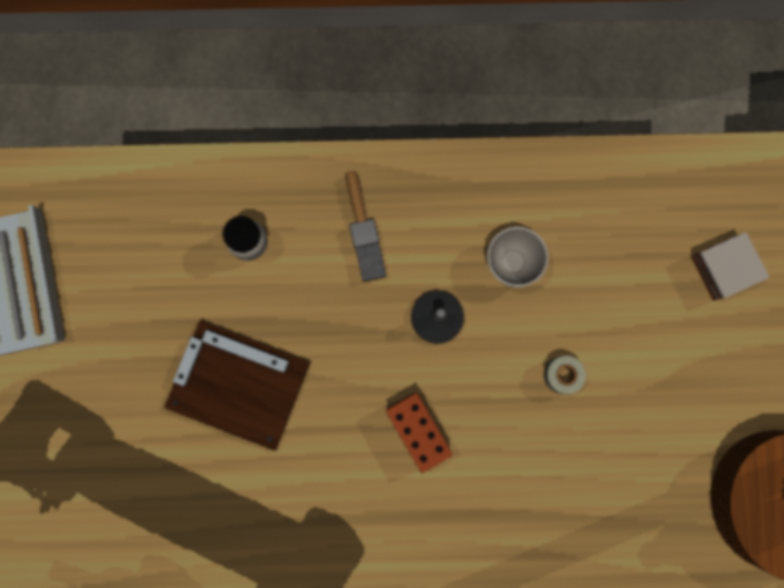

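View pics/side0.png

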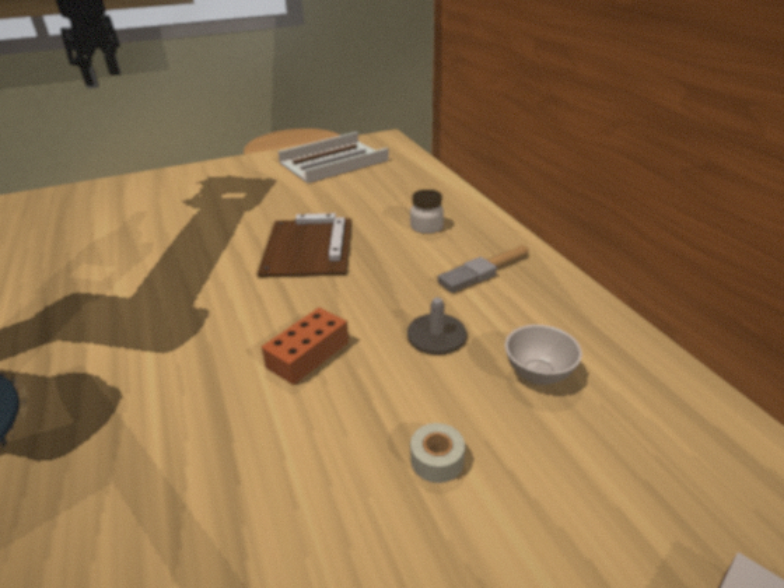

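The top view shows the jig at upper left, with its long stop along the top edge and its short stop at left, and its corner near (200,340). The spindle is at (438,312), the tape at (565,374) and the brick at (420,432). The side view agrees. Next I'll take close wrist views on the way to the tape.

Run:
```python
from h import *
import pickle
np.set_printoptions(precision=1,suppress=True)
D={}
tiles=[]
for name,xy in dict(jig=(590,235),brick=(470,-57),spindle=(650,-92),tape=(556,-292)).items():
    j1=np.arctan2(xy[1],xy[0]); r=np.hypot(*xy); s=(r-70)/r
    arm.movep([xy[0]*s,xy[1]*s,260],[np.pi,0,j1+np.pi/2])
    arm.wait(0.2)
    p=camera("wrist"); D[name]=dict(p); tiles.append(p["frame"][:,:,::-1])
    c=-np.array(p["R"]).T@p["t"]; print(name,"tcp",np.array(telemetry.get_tcp_pos()),"cam",c,"axis",np.array(p["R"])[2], telemetry.get_clock())
    qs=dict(jig=("jig","long_stop","short_stop"),brick=("flower_brick",),spindle=("spindle",),tape=("tape_roll",))[name]
    for q in qs:
        r=finder.silhouettes(p,q)[:1]; D[q+"_mask"]=r[0] if r else None; print(q,[(d["conf"],px(np.array(d["rect"]).reshape(2,2)).ravel()) for d in r])
    for q in dict(jig=("corner",),brick=qs,spindle=("spindle_seat",),tape=qs)[name]:
        r=finder.spot_point(p,q)[:1]
        for d in r: print("pt",q,d["conf"],px(d["at"]),ray(p,px(d["at"]),10 if q in("corner","spindle_seat") else 0))
pickle.dump(D,open("D.pkl","wb"))
m=np.vstack([np.hstack(tiles[:2]),np.hstack(tiles[2:])]); cv2.imwrite("pics/wr.png",cv2.resize(m,(800,600),interpolation=cv2.INTER_AREA))
```

```text
jig tcp [524.8 209.7 259.9] cam [495.6 280.7 402.2] axis [ 0.1 -0.3 -1. ] 3.4083
jig [(0.58, array([202.5,  56.9, 404.4, 258.7]))]
long_stop [(0.84, array([295.2, 147.5, 388.7, 241.7]))]
short_stop [(0.67, array([333.7,  89.9, 385.7, 143.1]))]
pt corner 0.78 [374.1 145. ] [617.2 282.3  10. ]
brick tcp [400.9 -48.  260. ] cam [409.5  27.9 402.3] axis [-0.  -0.3 -1. ] 4.9583
flower_brick [(0.82, array([281.8, 125.7, 393.4, 219.8]))]
pt flower_brick 0.6 [332.4 170.5] [469.  -54.8   0. ]
spindle tcp [580.1 -82.  260.8] cam [590.   -6.3 403. ] axis [-0.  -0.3 -1. ] 6.0667
spindle [(0.6, array([300.7, 138. , 373.3, 205. ]))]
pt spindle_seat 0.92 [339.8 175. ] [654.9 -95.1  10. ]
tape tcp [ 494.7 -258.4  259.9] cam [ 529.8 -190.6  402.2] axis [-0.1 -0.3 -1. ] 7.225
tape_roll [(0.69, array([307.6, 149.3, 361.3, 201.8]))]
```

View pics/wr.png

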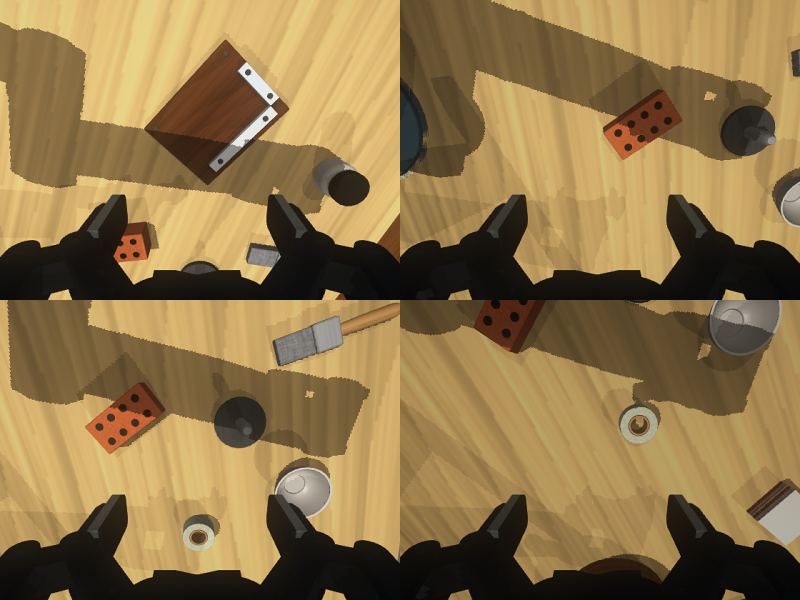

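The wrist tiles show the jig with its corner at about (270,105) in tile 1. The brick is near (643,122) and free, the spindle near (240,422), and the tape near (638,424) and free. I'll fit the poses jointly by overlap with the masks.

```bash
cat > fit.py <<'E'
from h import *
from scipy.optimize import minimize
S=4
def cyl(r,h,z0=0):
    a=np.linspace(0,2*np.pi,40); return np.array([[r*np.cos(t),r*np.sin(t),z] for t in a for z in(z0,z0+h)])
def box(x,y,h,z0=0): return np.array([[i*x/2,j*y/2,z] for i in(-1,1) for j in(-1,1) for z in(z0,z0+h)])
def place(P,q):
    c,s=np.cos(q[2]),np.sin(q[2]); return np.c_[P[:,0]*c-P[:,1]*s+q[0],P[:,0]*s+P[:,1]*c+q[1],P[:,2]]
def render(pic,parts,q):
    im=np.zeros((420*S,560*S),np.uint8)
    for P in parts:
        uv=np.array([proj(pic,X) for X in place(P,q)])
        cv2.fillConvexPoly(im,cv2.convexHull(((uv+.5)*S*16).astype(np.int32)),1,shift=4)
    return im
def fit(views,parts,q0,free=3):
    ms=[(p,cv2.resize(m.astype(np.uint8),None,fx=S,fy=S,interpolation=cv2.INTER_NEAREST)) for p,m in views]
    def cost(v):
        q=np.r_[v,q0[len(v):]]; q=q*np.r_[1,1,.02]
        return sum(1-np.sum(r&m)/np.sum(r|m) for p,m in ms for r in[render(p,parts,q)])/len(ms)
    v=np.array(q0,float)/[1,1,.02]; v=v[:free] 
    q0=np.array(q0,float)/[1,1,.02]
    sim=np.vstack([v]+[v+5*np.eye(free)[i] for i in range(free)])
    r=minimize(cost,v,method="Nelder-Mead",options=dict(initial_simplex=sim,xatol=.1,fatol=1e-4,maxiter=80))
    return np.r_[r.x,q0[free:]]*[1,1,.02],r.fun
MODELS=dict(tape_roll=([cyl(30,30)],(556,-292,0),2),spindle=([cyl(43,10),np.vstack([cyl(10,56),cyl(6,65)])],(651,-92,0),2),
 flower_brick=([box(56,110,40)],(469,-56,-1.15),3),jig=([box(150,190,10)],(590,235,-.34),3))
# stops: rigid with the jig; long stop drawn alone in the jig frame is fitted separately
MODELS["long_stop"]=([box(18,138,12,10)],(633,210,-.34),3)
MODELS["short_stop"]=([box(75,18,12,10)],(600,295,-.34),3)
E
python3 - <<'E'
from fit import *
import pickle
np.set_printoptions(precision=2,suppress=True)
D=pickle.load(open("D.pkl","rb")); W=dict(tape_roll="tape",spindle="spindle",flower_brick="brick",jig="jig",long_stop="jig",short_stop="jig")
V={n:[] for n in W}
for n in W:
    if D[n+"_mask"]: V[n].append(("wrist",D[W[n]],D[n+"_mask"]["mask"]))
for c in("top","side"):
    p=camera(c)
    for n in W:
        r=finder.silhouettes(p,n)[:1]
        if r and r[0]["conf"]>.5: V[n].append((c,p,r[0]["mask"]))
pickle.dump(V,open("V.pkl","wb"))
for n in W:
    m,q0,f=MODELS[n]
    for c,p,mk in V[n]: print(n,c,*fit([(p,mk)],m,q0,f))
    print(n,"ALL",*fit([(p,mk) for c,p,mk in V[n]],m,q0,f))
E
```

```text
tape_roll wrist [ 553.2  -287.54    0.  ] 0.16701669910869787
tape_roll top [ 555.74 -287.12    0.  ] 0.10358565737051795
tape_roll side [ 553.98 -286.56    0.  ] 0.06708234788217593
tape_roll ALL [ 554.49 -286.83    0.  ] 0.12328658784783657
spindle wrist [650.57 -90.82   0.  ] 0.027339129406198204
spindle top [653.79 -91.86   0.  ] 0.054872229880182366
spindle side [651.91 -90.97   0.  ] 0.04125859554073763
spindle ALL [651.74 -91.38   0.  ] 0.052869501205755766
flower_brick wrist [469.56 -54.66  -1.06] 0.046930396456781986
flower_brick top [472.86 -55.12  -1.08] 0.038786058223262754
flower_brick side [470.56 -53.98  -1.03] 0.06259591547633103
flower_brick ALL [471.15 -55.29  -1.07] 0.0611262450586502
jig wrist [549.28 229.25  -0.38] 0.012942073758840045
jig side [550.83 230.05  -0.38] 0.18122624839638857
jig ALL [549.78 229.26  -0.38] 0.09950026402921458
long_stop wrist [606.73 225.72  -0.38] 0.20507254050619506
long_stop top [633.   210.    -0.34] 1.0
long_stop side [633.   210.    -0.34] 1.0
long_stop ALL [607.79 227.15  -0.38] 0.26277543115333185
short_stop wrist [588.12 303.82  -0.39] 0.0673785673785674
short_stop top [592.02 303.59  -0.37] 0.1090415913200723
short_stop ALL [589.53 303.64  -0.38] 0.1154492338476033
```

Run:
```python
from h import *
np.set_printoptions(precision=1,suppress=True)
def yaw(x,y): return np.arctan2(y,x)+np.pi/2
T=(554.5,-287); P=(651.7,-91.4)
arm.grip(85,40)
arm.movep([*T,70],[np.pi,0,yaw(*T)])
print(arm.move_linear([*T,1],max_speed=80,guard=15), np.array(telemetry.get_tcp_pos()))
arm.grip(50,40); print("w",telemetry.get_width(),telemetry.get_grip_force())
arm.move_linear([*T,120]); print("w",telemetry.get_width())
arm.movep([*P,120],[np.pi,0,yaw(*P)]); arm.wait(.2)
p=camera("side"); save(p,"carry",1); f=p["frame"]
uv=proj(p,[*P,80]).astype(int); c=f[max(0,uv[1]-110):uv[1]+110,uv[0]-140:uv[0]+140,::-1]; cv2.imwrite("pics/carry_c.png",cv2.resize(c,None,fx=2.5,fy=2.5))
r=finder.silhouettes(p,"tape_roll")[:1]; print([d["conf"] for d in r])
print(np.array(telemetry.get_tcp_pos()),np.array(telemetry.get_wrist_force()),telemetry.get_clock())
```

```text
False [ 555.  -287.4    1.6]
w 58.35786104941209 43.28409718349576
w 57.99195474806769
[0.6]
[651.5 -92.6 120.1] [-1.1 -0.3 -1.1] 12.5583
```

View pics/carry_c.png

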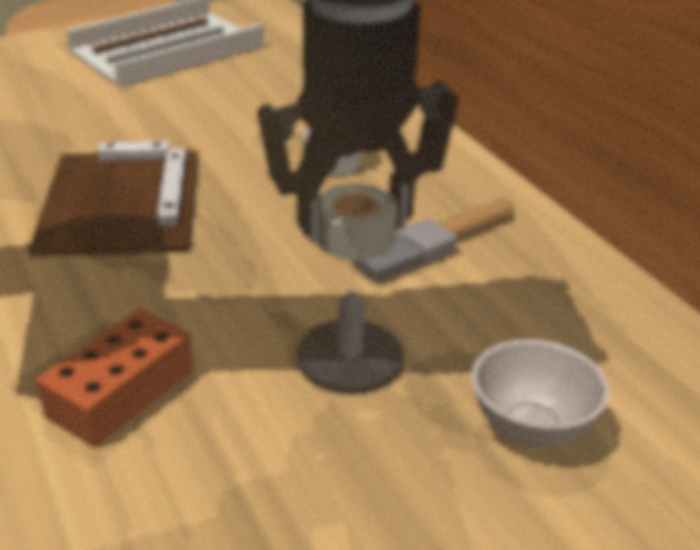

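The roll is held level above the post, centred to within a few pixels (roll at x≈357 in the crop, post at x≈351). I'll lower it with a guard.

Run:
```python
from h import *
np.set_printoptions(precision=1,suppress=True)
P=np.array((651.7,-91.4)); 
# correct small steady-state offset
e=P-np.array(telemetry.get_tcp_pos())[:2]
arm.move_linear([*(P+e),85],max_speed=100); 
print(np.array(telemetry.get_tcp_pos()),np.array(telemetry.get_wrist_force()))
p=camera("side"); 
r=finder.silhouettes(p,"tape_roll")[:1]
if r:
    ys,xs=np.nonzero(r[0]["mask"]); print(r[0]["conf"],"mask x range",xs.min(),xs.max(),ys.min(),ys.max(),"pred",[proj(p,[P[0]+d,P[1],99]) for d in(-30,0,30)])
hit=arm.move_linear([*(P+e),11],max_speed=40,guard=6)
print(hit,np.array(telemetry.get_tcp_pos()),np.array(telemetry.get_wrist_force()),telemetry.get_clock())
```

```text
[651.5 -90.   84.1] [-0.1 -0.  -1. ]
0.6 mask x range 299 328 186 214 pred [array([298.4, 202.4]), array([312.9, 198.6]), array([327.1, 194.9])]
True [651.9 -90.2  12.1] [-0.5  0.4  5.8] 14.8833
```

Run:
```python
from h import *
np.set_printoptions(precision=2,suppress=True)
p0=np.array(telemetry.get_tcp_pos())
arm.grip(82,40); arm.wait(.2)
arm.move_linear([p0[0],p0[1],130],max_speed=150)
q=-1.06; B=np.array((471.,-54.8))
arm.movep([*B,90],[np.pi,0,q+np.pi/2]); arm.wait(.2)
print(np.array(telemetry.get_tcp_pos()),np.array(telemetry.get_tcp_rot()),telemetry.get_clock())
for n in("top","side"):
    p=camera(n)
    for d in finder.silhouettes(p,"tape_roll")[:1]:
        from fit import *
        print(n,d["conf"],fit([(p,d["mask"])],[cyl(30,30,10)],(652,-91,0),2))
    if n=="side":
        uv=proj(p,[560,-70,30]).astype(int); c=p["frame"][uv[1]-80:uv[1]+60,uv[0]-90:uv[0]+90,::-1]; cv2.imwrite("pics/seat.png",cv2.resize(c,None,fx=4,fy=4))
```

```text
[472.23 -55.24  90.51] [ 3.14 -0.    0.51] 17.45
side 0.62 (array([651.72, -90.27,   0.  ]), np.float64(0.2092739475289811))
```

View pics/seat.png

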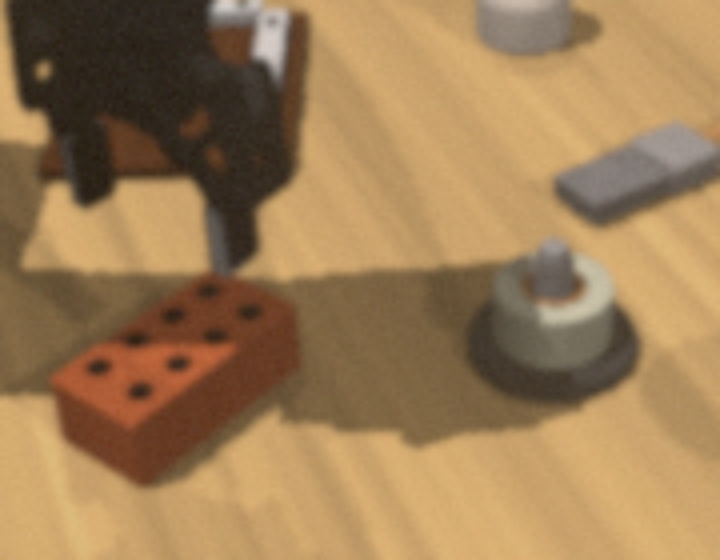

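The roll is seated flat on the foot at (553,310), with the post sticking out and the fingers clear. Next is the brick, at (175,380).

Run:
```python
from h import *
np.set_printoptions(precision=2,suppress=True)
B=np.array((471.,-54.8)); 
hit=arm.move_linear([*B,13],max_speed=80,guard=15); print("down",hit,np.array(telemetry.get_tcp_pos()))
arm.grip(45,70); print("w",telemetry.get_width(),telemetry.get_grip_force(),np.array(telemetry.get_tcp_pos()))
arm.move_linear([*B,90],max_speed=120); arm.wait(.2); print("w",telemetry.get_width(),np.array(telemetry.get_wrist_force()))
a=-.38; ex=np.array([np.cos(a),np.sin(a)]); ey=np.array([-np.sin(a),np.cos(a)]); C=np.array((621.3,281.5))
Q=C-40*ex-67*ey
arm.movep([*Q,90],[np.pi,0,a+np.pi/2]); arm.wait(.3)
print(np.array(telemetry.get_tcp_pos()),np.array(telemetry.get_wrist_force()),telemetry.get_clock())
p=camera("top"); f=p["frame"]; uv=proj(p,[*Q,30]).astype(int); c=f[uv[1]-80:uv[1]+80,uv[0]-100:uv[0]+100,::-1]
w=camera("side"); uv=proj(w,[*Q,30]).astype(int); c2=w["frame"][uv[1]-80:uv[1]+80,uv[0]-100:uv[0]+100,::-1]
cv2.imwrite("pics/pre.png",cv2.resize(np.hstack([c,c2]),None,fx=2,fy=2))
```

```text
down False [471.53 -54.97  13.5 ]
w 54.90452425362949 76.44694089889526 [471.74 -54.99  13.86]
w 54.93186112404638 [ 0.19 -0.09 -3.24]
[559.49 233.23  90.12] [-0.34 -0.43 -4.41] 21.5667
```

View pics/pre.png

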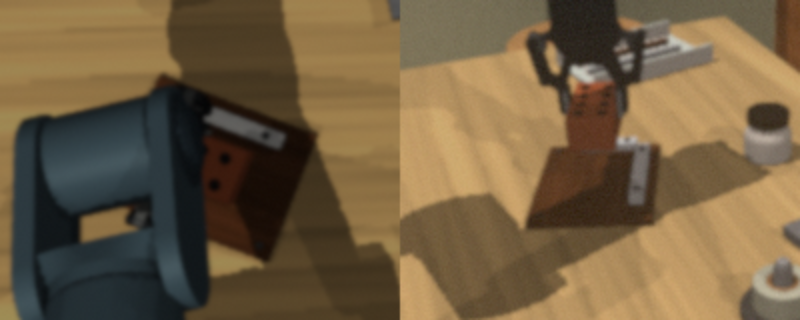

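The brick hangs level over the board, parallel to the long stop. I'll lower it, then push it in both directions with a guard.

```bash
cat >> h.py <<'E'
a=-.38; ex=np.array([np.cos(a),np.sin(a),0]); ey=np.array([-np.sin(a),np.cos(a),0]); C=np.array((621.3,281.5,0))
def st(tag):
    arm.wait(.2); t=np.array(telemetry.get_tcp_pos()); f=np.array(telemetry.get_wrist_force()); d=t-C
    print(tag,"jig xy z %.1f %.1f %.1f"%(d@ex,d@ey,t[2]),"F %.1f %.1f %.1f"%(f@ex,f@ey,f[2]),"w %.1f"%telemetry.get_width(),"M",np.round(telemetry.get_moment(),2),"rot",np.round(telemetry.get_tcp_rot(),3),"t %.1f"%telemetry.get_clock())
    return t,f
E
python3 - <<'E'
from h import *
t,f=st("pre")
print(arm.move_linear([t[0],t[1],50],max_speed=100))
print(arm.move_linear([t[0],t[1],20],max_speed=15,guard=4)); t,f=st("down")
print(arm.move_linear(t+25*ex,max_speed=15,guard=8)); t,f=st("x")
print(arm.move_linear(t+25*ey,max_speed=15,guard=8)); t,f=st("y")
E
```

```text
pre jig xy z -40.0 -67.0 90.0 F -0.2 -0.4 -3.4 w 55.0 M [0.02 0.   0.03] rot [ 3.142 -0.     1.191] t 21.9
False
True
down jig xy z -39.9 -67.0 23.9 F -0.8 0.1 6.1 w 54.8 M [-0.02 -0.09  0.01] rot [ 3.142 -0.     1.191] t 24.2
True
x jig xy z -39.8 -67.1 24.0 F -0.6 0.1 4.7 w 54.8 M [-0.01 -0.07 -0.04] rot [-3.138e+00  1.000e-03  1.191e+00] t 24.8
True
y jig xy z -39.6 -54.5 24.0 F -1.2 -0.1 3.3 w 54.6 M [ 0.06 -0.18 -0.02] rot [-3.137  0.004  1.191] t 26.0
```

Run:
```python
from h import *
t,f=st("0")
R=[np.pi,0,a+np.pi/2]
arm.move_linear([t[0],t[1],24.0]-3*ey,R,max_speed=20); t,f=st("back")
for i in range(4):
    h=arm.move_linear(t+5*ex,R,max_speed=15,guard=12); t,f=st("x%d %s"%(i,h))
    if h and i and -f@ex>4: break
```

```text
0 jig xy z -39.6 -54.5 24.0 F -0.2 -0.5 4.6 w 54.8 M [ 0.15 -0.35  0.04] rot [-3.137  0.004  1.191] t 26.2
back jig xy z -39.7 -57.5 23.9 F -0.5 2.2 3.1 w 54.9 M [ 0.3  -0.28  0.01] rot [-3.141  0.     1.191] t 26.7
x0 False jig xy z -35.7 -57.7 24.0 F -4.6 0.5 6.6 w 54.5 M [0.33 0.41 0.01] rot [-3.139e+00  1.000e-03  1.191e+00] t 27.4
x1 False jig xy z -31.6 -58.0 23.9 F -2.8 0.5 6.1 w 54.7 M [ 0.26  0.36 -0.05] rot [-3.139e+00  1.000e-03  1.191e+00] t 28.0
x2 True jig xy z -29.6 -58.1 24.1 F -1.2 -2.0 4.4 w 54.5 M [-0.14  0.08 -0.03] rot [-3.134e+00  2.000e-03  1.190e+00] t 28.5
x3 True jig xy z -29.5 -58.1 24.1 F -2.1 -0.2 3.8 w 54.4 M [-0.01 -0.02 -0.01] rot [-3.132e+00  2.000e-03  1.190e+00] t 28.9
```

Run:
```python
from h import *
R=[np.pi,0,a+np.pi/2]
X,Y=-29.5,-56.5
for i in range(14):
    arm.move_linear(C+X*ex+Y*ey+[0,0,24.0],R,max_speed=20); t,f=st("cmd %.1f %.1f"%(X,Y))
    fx,fy=-f@ex,-f@ey
    if abs(fx)>25 or abs(fy)>25: break
    if fx>9 and fy>9: break
    if fy<10: Y+=min(.8,(11-fy)*.12)
    if fx<10: X+=min(.6,(11-fx)*.1)
```

```text
cmd -29.5 -56.5 jig xy z -29.6 -57.2 23.9 F -1.7 -3.0 4.4 w 54.6 M [-0.42  0.22 -0.03] rot [-3.141e+00  2.000e-03  1.191e+00] t 29.4
cmd -28.9 -55.7 jig xy z -29.5 -56.9 23.9 F -3.2 -7.1 8.9 w 54.7 M [-0.71  0.67 -0.18] rot [-3.140e+00  3.000e-03  1.191e+00] t 29.8
cmd -28.3 -55.2 jig xy z -29.5 -57.0 23.9 F -6.4 -9.3 11.6 w 54.5 M [-0.86  1.09 -0.17] rot [-3.138  0.004  1.191] t 30.3
cmd -27.8 -55.0 jig xy z -29.5 -56.9 24.0 F -8.1 -10.3 13.7 w 54.7 M [-0.94  1.4  -0.13] rot [-3.137  0.005  1.191] t 30.7
cmd -27.6 -55.0 jig xy z -29.5 -56.9 24.0 F -9.5 -10.6 14.1 w 54.7 M [-0.85  1.53 -0.21] rot [-3.136  0.005  1.191] t 31.2
```

Run:
```python
from h import *
R=[np.pi,0,a+np.pi/2]
def go(X,Y,Z,v=20):
    arm.move_linear(C+X*ex+Y*ey+[0,0,Z],R,max_speed=v); return st("cmd %.1f %.1f %.1f"%(X,Y,Z))
go(-29.8,-57,24.0)
Z=24.6
go(-30.3,-57,Z); 
Y=-56.5
for i in range(8):
    t,f=go(-30.3,Y,Z)
    if -f@ey>11: break
    Y+=.7
```

```text
cmd -29.8 -57.0 24.0 jig xy z -29.8 -57.1 23.9 F -0.8 -2.8 4.1 w 54.6 M [-0.3   0.12 -0.13] rot [-3.141e+00  1.000e-03  1.191e+00] t 31.7
cmd -30.3 -57.0 24.6 jig xy z -30.7 -57.1 24.0 F 0.5 1.1 -2.4 w 54.9 M [-0.04 -0.09 -0.04] rot [-3.141  0.     1.191] t 32.1
cmd -30.3 -56.5 24.6 jig xy z -30.5 -56.6 24.4 F 0.3 0.2 -4.3 w 54.5 M [-0.03 -0.06  0.02] rot [-3.141  0.     1.191] t 32.6
cmd -30.3 -55.8 24.6 jig xy z -30.3 -55.8 24.6 F -0.1 -0.4 -4.4 w 54.8 M [-0.02 -0.06 -0.04] rot [ 3.142 -0.     1.191] t 33.0
cmd -30.3 -55.1 24.6 jig xy z -30.3 -55.1 24.6 F 0.4 -0.6 -4.0 w 54.4 M [-0.04  0.03  0.02] rot [-3.142  0.     1.191] t 33.5
cmd -30.3 -54.4 24.6 jig xy z -30.4 -54.5 24.6 F 0.3 -0.6 -4.0 w 54.9 M [-0.13  0.04 -0.02] rot [-3.141  0.     1.191] t 33.9
cmd -30.3 -53.7 24.6 jig xy z -30.3 -54.5 24.6 F -0.1 -5.5 -1.0 w 54.8 M [-0.76  0.32 -0.01] rot [-3.141e+00  2.000e-03  1.191e+00] t 34.4
cmd -30.3 -53.0 24.6 jig xy z -30.4 -54.5 24.5 F -0.5 -7.8 -1.4 w 54.6 M [-1.05  0.49 -0.09] rot [-3.141e+00  3.000e-03  1.191e+00] t 34.8
cmd -30.3 -52.3 24.6 jig xy z -30.4 -54.4 24.5 F -0.9 -11.9 1.0 w 54.4 M [-1.53  0.69 -0.08] rot [-3.14   0.005  1.191] t 35.3
```

The earlier stall at y=-56.9 was board friction. With the weight taken off, the brick reaches a hard stop at y=-54.5. I'll keep that push and add x.

Run:
```python
from h import *
R=[np.pi,0,a+np.pi/2]
X,Y,Z=-29.8,-52.3,24.6
for i in range(12):
    arm.move_linear(C+X*ex+Y*ey+[0,0,Z],R,max_speed=20); t,f=st("cmd %.1f %.1f %.1f"%(X,Y,Z))
    fx,fy=-f@ex,-f@ey
    if fx>12 and fy>10: break
    if fx<=12: X+=.6 if fx<9 else .3
    if fy<10: Y+=.3
    if f[2]>6: Z+=.4
arm.wait(.5); st("hold")
w=camera("side"); uv=proj(w,[*(C-28*ex-55*ey)[:2],30]).astype(int); c2=w["frame"][uv[1]-60:uv[1]+60,uv[0]-80:uv[0]+80,::-1]
w=camera("wrist"); c=w["frame"][:,:,::-1]
cv2.imwrite("pics/fin.png",np.hstack([cv2.resize(c2,(400,300)),cv2.resize(c,(400,300))]))
```

```text
cmd -29.8 -52.3 24.6 jig xy z -30.2 -54.4 24.2 F -1.4 -10.9 0.3 w 54.8 M [-1.38  0.77 -0.07] rot [-3.139  0.005  1.191] t 35.7
cmd -29.2 -52.3 24.6 jig xy z -30.1 -54.4 24.2 F -3.7 -10.6 1.4 w 54.6 M [-1.32  0.93 -0.03] rot [-3.138  0.005  1.191] t 36.2
cmd -28.6 -52.3 24.6 jig xy z -30.1 -54.5 24.2 F -4.7 -9.6 2.9 w 54.4 M [-1.21  1.25  0.05] rot [-3.137  0.005  1.192] t 36.6
cmd -28.0 -52.0 24.6 jig xy z -30.0 -54.5 24.2 F -6.8 -12.6 4.7 w 54.8 M [-1.26  1.65  0.18] rot [-3.136  0.006  1.192] t 37.1
cmd -27.4 -52.0 24.6 jig xy z -29.9 -54.5 24.2 F -9.2 -13.4 6.8 w 54.6 M [-1.16  1.9   0.19] rot [-3.135  0.007  1.192] t 37.5
cmd -27.1 -52.0 25.0 jig xy z -29.9 -54.5 24.2 F -8.9 -11.6 5.5 w 54.7 M [-1.02  1.89  0.2 ] rot [-3.134  0.007  1.192] t 38.0
cmd -26.5 -52.0 25.0 jig xy z -29.6 -54.5 24.2 F -9.7 -10.9 6.2 w 54.9 M [-0.97  2.06  0.2 ] rot [-3.133  0.007  1.192] t 38.4
cmd -26.2 -52.0 25.4 jig xy z -29.6 -54.5 24.3 F -10.2 -10.9 5.4 w 54.5 M [-0.89  2.03  0.12] rot [-3.133  0.007  1.192] t 38.9
cmd -25.9 -52.0 25.4 jig xy z -29.6 -54.5 24.3 F -10.6 -12.5 5.4 w 54.8 M [-0.82  2.22  0.19] rot [-3.132  0.007  1.192] t 39.3
cmd -25.6 -52.0 25.4 jig xy z -29.5 -54.5 24.3 F -12.4 -11.7 6.9 w 54.4 M [-0.82  2.34  0.15] rot [-3.132  0.007  1.192] t 39.8
hold jig xy z -29.5 -54.5 24.3 F -12.0 -11.4 7.4 w 54.9 M [-0.79  2.32  0.17] rot [-3.132  0.007  1.192] t 40.5
```

View pics/fin.png

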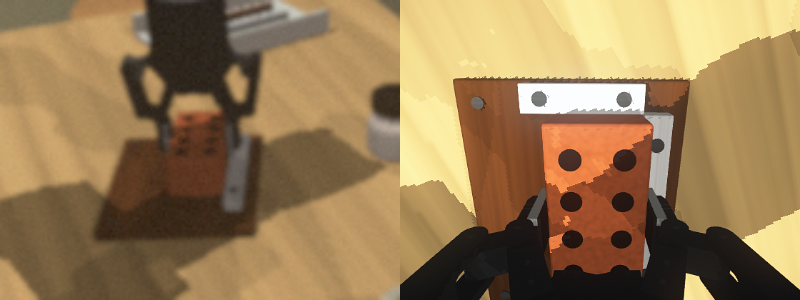

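Run:
```python
from h import *
R=[np.pi,0,a+np.pi/2]
for X,Y,Z in((-25.6,-52,26.0),(-25.6,-52,26.6),(-25.6,-52,27.2)):
    arm.move_linear(C+X*ex+Y*ey+[0,0,Z],R,max_speed=20); t,f=st("cmd %.1f %.1f %.1f"%(X,Y,Z))
    if f[2]<0: break
X+=.8
arm.move_linear(C+X*ex+Y*ey+[0,0,Z],R,max_speed=20); st("+.8x"); arm.wait(.5); st("hold")
```

```text
cmd -25.6 -52.0 26.0 jig xy z -29.5 -54.5 24.4 F -10.7 -9.8 2.8 w 54.6 M [-0.73  2.1   0.05] rot [-3.132  0.007  1.192] t 41.0
cmd -25.6 -52.0 26.6 jig xy z -29.5 -54.4 24.6 F -8.2 -8.4 0.0 w 55.0 M [-0.72  1.84  0.04] rot [-3.132  0.007  1.191] t 41.5
cmd -25.6 -52.0 27.2 jig xy z -29.5 -54.4 24.7 F -7.3 -7.0 -4.3 w 54.6 M [-0.62  1.63 -0.02] rot [-3.132  0.006  1.191] t 41.9
+.8x jig xy z -29.4 -54.4 24.7 F -10.7 -7.3 -1.5 w 54.9 M [-0.53  1.95 -0.09] rot [-3.131  0.007  1.191] t 42.4
hold jig xy z -29.4 -54.4 24.7 F -10.2 -7.0 -1.3 w 54.6 M [-0.5   1.99 -0.17] rot [-3.131  0.007  1.191] t 43.1
```

Run:
```python
from h import *
R=[np.pi,0,a+np.pi/2]
X,Y,Z=-24.8,-51.3,27.0
arm.move_linear(C+X*ex+Y*ey+[0,0,Z],R,max_speed=20); t,f=st("a")
arm.wait(.8); t,f=st("b")
if -f@ex>8 and -f@ey>7: print(sign_off())
```

```text
a jig xy z -29.4 -54.4 24.7 F -11.8 -11.0 1.9 w 54.6 M [-0.97  2.23 -0.14] rot [-3.13   0.008  1.191] t 43.5
b jig xy z -29.4 -54.4 24.7 F -11.4 -10.5 1.6 w 54.9 M [-0.95  2.27 -0.16] rot [-3.13   0.008  1.191] t 44.5
the job is handed in; nothing more can be done
None
```

I handed the job in at 44.5 s: the tape roll is seated on the spindle and released, and the gripper is still pressing the flower brick into the corner, at about 11 N on the long-stop side and 10 N on the short-stop side by the wrist reading. Friction takes some of that. The arm never went near the jar, bowl or brush, though I didn't re-measure their positions, and the hand-in returned no verdict.

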